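# Scrape the brass offcuts off the soldering plate

## Robot

A 6-joint arm with a two-finger parallel gripper is mounted at the origin on the work surface. World frame = base frame: x ahead of the robot, y to its left, z up, the work surface at z = 0. Lengths are in m, angles in degrees, forces in N, time in s.
With the tool pointing down it reaches from about 0.25 to 0.725 m from the base axis. Payload 9.7 kg.
Tool frame: the origin (TCP) lies at the very end of the fingers, on their centre line; the grasp point (between the pads) lies 19 mm behind it; z points along the fingers, y is the line along which they close (so a half turn about z gives the same grasp; the last joint's range is limited). The gripper opens to 85 mm and grips with 20 to 120 N. Pads are 22 mm wide; open, the fingers measure 114 mm over their backs; the gripper's body (76 mm by 85 mm) begins 54 mm behind the grasp point. The pads swing forward as they close: fully open they stand 13 mm farther back than shut.
Start: joints at [-69.271, 4.979, 10.078, 95.1, 0, 90], TCP at [0.195, -0.514, 0.231] pointing down, gripper open.
Joint ranges: [-179.16, 179.16], [-48.56, 103.87], [-65.8, 70.77], [-126.05, 130.52], [-82.76, 87.17], [-180, 180]. Speed limits (degrees/s): [127.2, 127.2, 147.25, 180, 180, 180].

## Interface

Orientations are given as [roll, pitch, yaw] about the fixed x, y, z axes, in that order (R = Rz(yaw) Ry(pitch) Rx(roll)).
In Python, from bench import ctrl gives the robot as it stands. The module is installed in compiled form; this text tells all that it offers.
- The arm moves only by the tool arm_command, never from a script. Its argument "steps" is a list of rows, each an object with "grip": the closure, from -1 (fully open) to 1 (shut); "offset": the shift along the tool's x, y, z as a fraction of full scale, a list of three; "delta_rot": the turn, a rotation vector about the tool's x, y, z as a fraction of full scale, a list of three. In form: [{"grip": grip, "offset": [dx, dy, dz], "delta_rot": [wx, wy, wz]}, ...]. A call has exactly 5 rows; each row is the pose to reach, as a shift and turn from the pose commanded when the call began, along the tool's axes at that moment; what a row does not reach only later rows make up. Full scale, the value 1, is 0.2 m for a shift and 0.5 rad for a turn. A row lasts 1/8 s, in which the tool goes at most 62.5 mm and 10.7 degrees, less where a joint would pass 70% of its speed; a pose out of reach is approached as far as the arm can. A call with a number of a shift or a turn outside -1 to 1 is refused whole. A call with a gripper value outside its range is refused whole. The fingers move at their own pace and stop on an object; "squeeze" is the grip in N (left out, the last holds). Time passes only in rows, so rows that repeat a pose let the fingers close, or fill a call up. It gives the time, the measured TCP pose, the force, the opening and the grip force at its end, in the units of the state.
- ctrl.get_state(): the state, without advancing time (a new reading comes with each control period).
- ctrl.grab_frame(name): name is "scene" or "top" or "wrist"; returns the picture (480x640x3 uint8, blue, green, red); there is no depth.
- ctrl.camera_model(name): a dict with "mtx" (3x3 intrinsics, pixels), "xyz" and "rotation" of the camera in the world. Camera axes: x right, y up, looking along -z (the intrinsics and any distortion apply to the point x, -y, -z); pixel columns grow to the right and rows downward; lengths in m; the calibration is good to about 2 mm. The wrist camera is an equidistant fisheye: a pixel r from the principal point sees the ray r / f radians off the axis. A picture is of the moment at which its call begins: read the wrist's pose just before it. camera_model takes no time and is no camera call; for the wrist camera it gives the pose at the moment of the call.
- ctrl.hand_in(): hands the job in; it is judged then, once.
The state is a dict: "t": time; "q": joint angles; "joint_velocities": joint speeds; "effort": joint torques, N m; "eef_pos": TCP position; "tcp_rot": TCP orientation; "force": force on the tool from outside, world axes, zero at the start; "ft_torque": the same for the moment, N m; "grip_width": finger opening in m; "grip_force": force on a finger pad.
Only numpy, scipy, OpenCV 4.12 (cv2) and the standard library are available. Lean on these libraries where they do the work, as an engineer would, in place of code of your own. Each camera call takes 0.05 s, during which the arm holds its last target. There are 200 camera calls.

## Task

Take the scraper block and wipe all five brass offcuts off the soldering plate into the catch tray at its open edge, using only the scraper on them, not the gripper; leave the finished ring where it lies at the back of the plate. Then park the scraper upright, flat on the floor of its wooden cradle. Do not knock over the bottle or the jar.

Things in the scene. Friction and masses are not known exactly. Their poses are not given: they have to be found in the camera images.
- station: Soldering station, fixed; origin on the bench under the plate's centre. Scorched grey fire-brick plate 200 (x) x 150 (y) mm, top 30 mm above the bench. Steel lips 5 mm thick stand 8 mm above it along both y sides and the +x (back) edge. Its -x edge is open: beyond and below lies an aluminium catch tray, inside x -180 to -100, y -75 to 75 mm, outer walls 38 mm above the bench.
- plate (a point): Centre of the plate's top face, 30 mm above the bench; axes as the station's. The offcuts lie on its front two thirds (x below +15 mm), the finished ring on the strip along its back edge (x about +80 mm).
- tray (a point): Centre of the catch tray's floor (inside 80 x 150 mm), 4 mm above the bench, 140 mm along the station's -x from the plate's centre; axes as the station's.
- scraper: Scraper block, standing upright and loose on the bench: black rubber foot 28 (x) x 85 (y) x 22 mm high, with an upright wooden handle on its middle, 20 (x) x 44 (y) mm, from 22 to 70 mm height. Alike from either side. Origin at the centre of the foot's underside, z up; about 0.16 kg.
- cradle_floor (a point): Centre of the floor of the scraper's wooden cradle, a shallow tray fixed to the bench; floor 5 mm and rim 14 mm above the bench, inside 44 (x) x 104 (y) mm, outside 52 x 112 mm. Its x and y correspond to those of the scraper when parked (either way round).
- ring: Finished plain brass ring lying flat on the plate near its back edge: 23 mm outside, 17 mm inside diameter, 6 mm high. Origin at the centre of its underside.
- bottle: Small white plastic bottle, 44 mm diameter, 75 mm high, standing on the bench; origin under its centre. A bystander.
- jar: Glass jar with lid, 60 mm diameter, 60 mm high, standing on the bench; origin under its centre. A bystander.
- offcut1: rectangular brass offcut 18 x 14 x 8 mm high, lying loose on the plate at the start; origin at the centre of its underside.
- offcut2: L-shaped brass offcut, about 18 x 16 x 8 mm high, lying loose on the plate at the start; origin at the centre of its underside.
- offcut3: short brass bar offcut 23 x 8 x 8 mm high, lying loose on the plate at the start; origin at the centre of its underside.
- offcut4: round brass slug, 18 in diameter, 8 mm high, lying loose on the plate at the start; origin at the centre of its underside.
- offcut5: small brass block offcut 15 x 12 x 10 mm high, lying loose on the plate at the start; origin at the centre of its underside.

How it is judged (in metres and radians):
On the way, in this order (a step that is already met when the one before it is completed fails the run):
1. all five offcuts are in the catch tray and the ring is still in its place (x of offcut1 in the frame of tray between -0.042 and 0.042 m and y of offcut1 in the frame of tray between -0.076 and 0.076 m and z of each of offcut1, offcut2, offcut3, offcut4, offcut5 in the frame of tray below 0.024 m and x of offcut2 in the frame of tray between -0.042 and 0.042 m and y of offcut2 in the frame of tray between -0.076 and 0.076 m and x of offcut3 in the frame of tray between -0.042 and 0.042 m and y of offcut3 in the frame of tray between -0.076 and 0.076 m and x of offcut4 in the frame of tray between -0.042 and 0.042 m and y of offcut4 in the frame of tray between -0.076 and 0.076 m and x of offcut5 in the frame of tray between -0.042 and 0.042 m and y of offcut5 in the frame of tray between -0.076 and 0.076 m and distance of ring from where it was at the start of the episode below 0.015 m), for 0.2 s.
2. the scraper stands flat in its cradle (x of scraper in the frame of cradle_floor between -0.012 and 0.012 m and y of scraper in the frame of cradle_floor between -0.014 and 0.014 m and z of scraper in the frame of cradle_floor below 0.005 m and angle between scraper's own z axis and vertical below 0.1 rad), for 0.2 s.
At the end, for the whole second after the job is handed in: All five offcuts lie within the tray's walls, under 24 mm above its floor; the ring is within 15 mm of its start; the scraper stands at rest, upright (0.1 rad), on the cradle's floor (within 5 mm), centred to 12 mm (x) and 14 mm (y); bottle and jar stand upright (0.3 rad) (all of step 1 and all of step 2 and linear speed of scraper below 0.02 m/s and angle between each of bottle, jar's own z axis and vertical below 0.3 rad); the robot touches nothing.
It fails at once if an offcut is touched by the gripper or arm instead of the scraper (contact force between any of the fingers, the arm and offcut1 above 0.5 N or contact force between any of the fingers, the arm and offcut2 above 0.5 N or contact force between any of the fingers, the arm and offcut3 above 0.5 N or contact force between any of the fingers, the arm and offcut4 above 0.5 N or contact force between any of the fingers, the arm and offcut5 above 0.5 N).
It fails at once if the finished ring is moved more than 15 mm (distance of ring from where it was at the start of the episode above 0.015 m).
It fails at once if the bottle or jar is knocked over (angle between any of bottle, jar's own z axis and vertical above 0.5 rad).
It also fails if it takes over 64 s, if anything falls off the work surface, if the arm or the gripper's body presses on something with over 40 N, if the wrist force passes 120 N, or if a joint passes its speed limit or range.

## Working session

There is one attempt and no reset: what is moved stays moved. The work goes in short steps, Python scripts to look and compute and a tool call to move; the robot and the scene stay as the last step left them, time stands still between calls to the robot, and variables do not carry over. Pictures are saved under pics/ and viewed, at most 11 in all, crops included, and the job is handed in when it is done.

Besides the shell and the picture viewer there is one more tool, called after "Emit:" as name(argument=value, ...), one argument or row to a line, values as JSON. arm_command: Moves the arm, as the interface text tells. Its arguments: {"type":"object","properties":{"steps":{"type":"array"},"squeeze":{"type":"number"}},"required":["steps"]}

```bash
mkdir -p pics
python3 - <<'E'
from bench import ctrl
import cv2,numpy as np
for n in ("top","scene"):
    f=ctrl.grab_frame(n); cv2.imwrite(f"pics/{n}0.png",f)
    m=ctrl.camera_model(n); print(n,m)
s=ctrl.get_state();print(s)
E
```

```text
top {'mtx': array([[479.02439212,   0.        , 323.06451376],
       [  0.        , 479.02439212, 233.4795871 ],
       [  0.        ,   0.        ,   1.        ]]), 'xyz': array([ 0.40674414, -0.0127065 ,  0.89038277]), 'rotation': array([  8.65346141,   2.09857011, -91.1094413 ])}
scene {'mtx': array([[508.67165521,   0.        , 328.52669326],
       [  0.        , 508.67165521, 239.41382145],
       [  0.        ,   0.        ,   1.        ]]), 'xyz': array([ 1.12231718, -0.32522063,  0.60402881]), 'rotation': array([48.57997998, -1.09702215, 61.10617022])}
{'t': 0.1, 'q': array([-6.92718164e+01,  5.00915048e+00,  1.00392831e+01,  9.50993136e+01,
        2.22345804e-04,  9.00014823e+01]), 'joint_velocities': array([-0.12494001, -0.0187455 ,  0.10619297,  0.01617992,  0.06267292,
        0.03652388]), 'effort': array([-9.72671842e-05, -5.21562445e+01,  4.65652263e+01,  1.60466979e-02,
        1.00354512e-04,  3.41105567e-05]), 'eef_pos': array([ 0.19459423, -0.51421046,  0.23064502]), 'tcp_rot': array([-1.79930819e+02, -2.20555818e-04,  2.07267010e+01]), 'force': array([-0.45692493,  0.96985613,  0.36848997]), 'ft_torque': array([ 0.02247193, -0.00314693,  0.00930432]), 'grip_force': 0.0, 'grip_width': 0.08536219674437749}
```

View pics/top0.png

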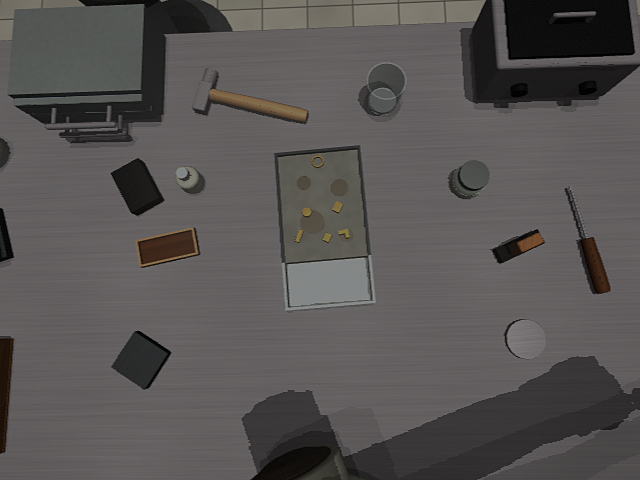

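View pics/scene0.png

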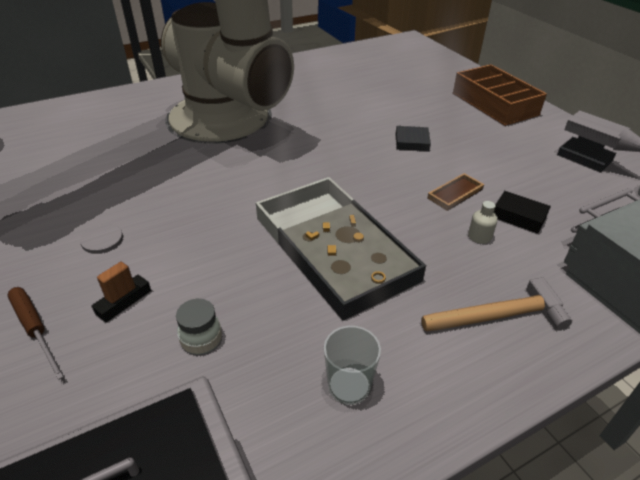

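The top view shows the scraper at about (518,246), the station plate at (323,205) with its tray at (330,282), the cradle at (167,247), the bottle at (190,178) and the jar at (470,178). The scene view shows the scraper at (120,290) and the cradle at (456,190). Next I measure with colour masks.

```bash
cat > h.py <<'E'
import cv2,numpy as np
from bench import ctrl
from scipy.spatial.transform import Rotation as R
def rays(n,uv,m=None):
    m=m or ctrl.camera_model(n); K=m["mtx"]; uv=np.atleast_2d(np.asarray(uv,float))
    p=np.c_[(uv[:,0]-K[0,2])/K[0,0],(uv[:,1]-K[1,2])/K[1,1]]
    if n=="wrist":
        r=np.linalg.norm(p,axis=1,keepdims=True)+1e-9
        d=np.c_[p/r*np.sin(r),np.cos(r)]
    else: d=np.c_[p,np.ones(len(p))]
    d=d*[1,-1,-1]
    return np.array(m["xyz"]),R.from_euler("xyz",m["rotation"],degrees=True).apply(d)
def plane(n,uv,z,m=None):
    o,d=rays(n,uv,m); return o+d*((z-o[2])/d[:,2])[:,None]
def tri(a,uva,b,uvb,ma=None,mb=None):
    o1,d1=rays(a,uva,ma);o2,d2=rays(b,uvb,mb);out=[]
    for x,y in zip(d1,d2):
        A=np.c_[x,-y];s=np.linalg.lstsq(A,o2-o1,rcond=None)[0]
        p,q=o1+s[0]*x,o2+s[1]*y; out.append(np.r_[(p+q)/2,np.linalg.norm(p-q)])
    return np.array(out)
def blobs(img,lo,hi,box,amin=15):
    h=cv2.cvtColor(img,cv2.COLOR_BGR2HSV);m=cv2.inRange(h,lo,hi)
    k=np.zeros_like(m);x0,y0,x1,y1=box;k[y0:y1,x0:x1]=255;m&=k
    c,_=cv2.findContours(m,cv2.RETR_EXTERNAL,cv2.CHAIN_APPROX_NONE)
    out=[]
    for q in c:
        M=cv2.moments(q)
        if M["m00"]>=amin: out.append((M["m10"]/M["m00"],M["m01"]/M["m00"],M["m00"],q))
    return out
E
python3 - <<'E'
import cv2,numpy as np
t=cv2.imread("pics/top0.png");s=cv2.imread("pics/scene0.png")
a=cv2.resize(t[140:315,265:385],None,fx=3,fy=3,interpolation=cv2.INTER_CUBIC)
b=cv2.resize(t[220:275,485:555],None,fx=4,fy=4,interpolation=cv2.INTER_CUBIC)
c=cv2.resize(t[220:275,130:205],None,fx=4,fy=4,interpolation=cv2.INTER_CUBIC)
d=cv2.resize(s[170:215,420:490],None,fx=4,fy=4,interpolation=cv2.INTER_CUBIC)
o=np.zeros((600,800,3),np.uint8)
o[:525,:360]=a;o[:220,370:650]=b;o[225:445,370:670]=c;
d=cv2.resize(s[170:215,420:490],None,fx=3,fy=3);o[450:585,370:580]=d
e=cv2.resize(s[255:320,85:155],None,fx=2,fy=2);o[450:580,590:730]=e
cv2.imwrite("pics/crop0.png",o)
h=cv2.cvtColor(t,cv2.COLOR_BGR2HSV);hs=cv2.cvtColor(s,cv2.COLOR_BGR2HSV)
for p in [(518,246),(533,241),(505,250),(337,207),(306,212),(318,156),(167,247),(167,236),(320,190),(313,222),(330,282),(450,250)]:print(p,h[p[1],p[0]])
print(hs[283,115],hs[300,120],hs[190,456],hs[237,358],hs[250,332])
E
```

```text
(518, 246) [ 12 159  53]
(533, 241) [ 12 153 115]
(505, 250) [60 10 25]
(337, 207) [ 21 137 127]
(306, 212) [ 23 131 128]
(318, 156) [ 22 144 124]
(167, 247) [ 10 136  60]
(167, 236) [ 10 141  56]
(320, 190) [25 29 97]
(313, 222) [18 50 86]
(330, 282) [100   6 135]
(450, 250) [170   8 100]
[ 12 154  48] [60 16 16] [  9 100  87] [ 18 137 168] [ 19 154 169]
```

View pics/crop0.png

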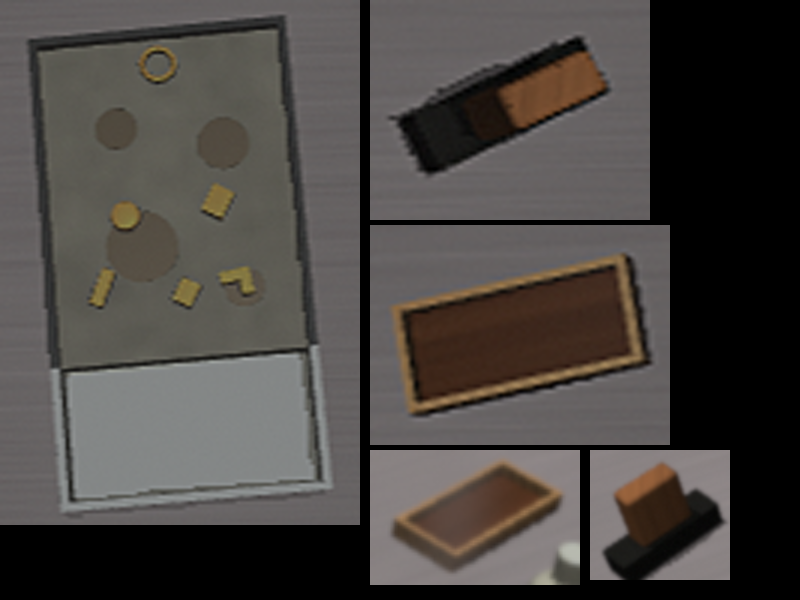

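The crop shows the handle top as a bright orange quad with the foot's black ends around it. The cradle's rim is clear in both views, and the five offcuts and the ring are distinct on the plate.

Run:
```python
from h import *
np.set_printoptions(precision=4,suppress=True)
t=cv2.imread("pics/top0.png");s=cv2.imread("pics/scene0.png")
T=lambda q:plane("top",q[0],q[1])
def quad(q):
    return cv2.boxPoints(cv2.minAreaRect(q)).astype(float)
def desc(name,c):
    print(name,"c",c.mean(0),"sides",np.linalg.norm(c-np.roll(c,-1,0),axis=1)[:2],"ang",np.degrees(np.arctan2(*(c[1]-c[0])[[1,0]])),np.degrees(np.arctan2(*(c[2]-c[1])[[1,0]])))
b=max(blobs(t,(8,100,85),(18,255,255),(485,220,555,275)),key=lambda x:x[2]);print("handle px",b[:3]);
desc("handletop@.07",plane("top",quad(b[3]),.07))
hb=b
for bb in blobs(s,(8,100,20),(18,255,255),(85,255,155,320)): print("scene handle",bb[:3],bb[3].reshape(-1,2).min(0),bb[3].reshape(-1,2).max(0))
for V in (50,60,70,80):
  for bb in blobs(s,(8,100,V),(18,255,255),(85,255,155,320)):
    print(V,bb[:3],"tri",tri("top",[hb[:2]],"scene",[bb[:2]]))
# cradle
b=max(blobs(t,(5,80,30),(22,255,255),(130,220,205,275)),key=lambda x:x[2])
c=quad(b[3]);desc("cradle@.014",plane("top",c,.014)); print("px",c)
b2=max(blobs(s,(5,60,30),(22,255,255),(420,170,495,215)),key=lambda x:x[2])
print("scene cradle",b2[:3],cv2.approxPolyDP(b2[3],4,True).reshape(-1,2).tolist())
print("tri centroid",tri("top",[b[:2]],"scene",[b2[:2]]))
# plate
b=max(blobs(t,(10,18,50),(40,255,255),(265,140,385,315)),key=lambda x:x[2])
c=quad(b[3]);desc("plate@.03",plane("top",c,.03));print(plane("top",c,.03),b[2])
for bb in blobs(t,(15,90,90),(30,255,255),(275,140,375,260),8):
    print("brass",np.round(bb[:3],1),plane("top",[bb[:2]],.038)[0])
for bb in blobs(s,(15,90,90),(30,255,255),(260,180,420,300),8):
    print("sc brass",np.round(bb[:3],1),plane("scene",[bb[:2]],.036)[0])
```

```text
handle px (530.3733333333333, 241.82888888888888, 225.0)
handletop@.07 c [ 0.509  -0.3374  0.07  ] sides [0.041 0.018] ang -64.93986670586787 -158.390337982143
scene handle (116.09233261339092, 282.1231101511879, 926.0) [ 97 262] [135 302]
50 (110.84541542535584, 279.7649784839457, 503.5) tri [[ 0.511  -0.3443  0.0541  0.0005]]
60 (111.73015873015872, 272.4401709401709, 273.0) tri [[ 0.5095 -0.3396  0.0659  0.0006]]
70 (111.81589147286822, 272.12015503875966, 258.0) tri [[ 0.5095 -0.3394  0.0664  0.0005]]
80 (111.72857142857143, 271.94081632653064, 245.0) tri [[ 0.5094 -0.3394  0.0667  0.0007]]
cradle@.014 c [0.5231 0.3096 0.014 ] sides [0.1156 0.0534] ang -79.13254675542743 -166.76387133684037
px [[133.5081 239.5375]
 [193.6701 226.5614]
 [199.5904 254.0099]
 [139.4284 266.986 ]]
scene cradle (455.1691833089787, 190.47361584672836, 1026.5) [[483, 184], [463, 173], [430, 191], [428, 198], [446, 208]]
tri centroid [[0.5232 0.3108 0.0068 0.0027]]
plate@.03 c [0.5904 0.0189 0.03  ] sides [0.1553 0.2017] ang -86.56669702020089 -176.89362384551313
[[ 0.6865  0.1032  0.03  ]
 [ 0.6958 -0.0518  0.03  ]
 [ 0.4945 -0.0627  0.03  ]
 [ 0.4847  0.0868  0.03  ]] 8543.0
brass [327.  236.8  42.5] [0.531 0.009 0.038]
brass [344.3 232.3  42.5] [ 0.5383 -0.0223  0.038 ]
brass [298.7 235.2  43.5] [0.5351 0.06   0.038 ]
brass [306.4 211.1  57.5] [0.579  0.0456 0.038 ]
brass [337.3 206.3  59. ] [ 0.5863 -0.0108  0.038 ]
brass [317.2 160.6  95. ] [0.6734 0.0242 0.038 ]
sc brass [377.9 276.2 112. ] [0.6758 0.0219 0.036 ]
sc brass [331.1 248.5  54. ] [ 0.5858 -0.0118  0.036 ]
sc brass [357.9 235.7  54.5] [0.5786 0.0445 0.036 ]
sc brass [311.7 233.9  42. ] [ 0.5379 -0.023   0.036 ]
sc brass [326.  225.   35.5] [0.5285 0.0098 0.036 ]
sc brass [352.3 219.   28.5] [0.5355 0.0592 0.036 ]
```

```bash
cat > go.py <<'E'
import sys,numpy as np
from bench import ctrl
from scipy.spatial.transform import Rotation as R
# usage: go.py x y z yaw -> remaining shift/turn in move units, along the tool's axes now
x,y,z,yaw=map(float,sys.argv[1:5]);s=ctrl.get_state()
A=R.from_euler("xyz",s["tcp_rot"],degrees=True);B=R.from_euler("xyz",[180,0,yaw],degrees=True)
print("off",np.round(A.inv().apply(np.array([x,y,z])-s["eef_pos"])/.2,3),"rot",np.round((A.inv()*B).as_rotvec()/.5,3),"t",s["t"],np.round(s["eef_pos"],4),np.round(s["tcp_rot"],2),"F",np.round(s["force"],1),"w",round(s["grip_width"],4))
E
python3 go.py .509 -.338 .20 -66
```

```text
off [ 1.782 -0.267  0.154] rot [-2.000e-03  2.000e-03  3.027e+00] t 0.1 [ 0.1946 -0.5142  0.2306] [-179.93   -0.     20.73] F [-0.5  1.   0.4] w 0.0854
```

Emit:
arm_command(
  steps=[
    {"grip": -1, "offset": [0.3, -0.05, 0.03], "delta_rot": [0, 0, 0.3]},
    {"grip": -1, "offset": [0.6, -0.09, 0.06], "delta_rot": [0, 0, 0.6]},
    {"grip": -1, "offset": [0.9, -0.13, 0.09], "delta_rot": [0, 0, 1]},
    {"grip": -1, "offset": [0.9, -0.13, 0.09], "delta_rot": [0, 0, 1]},
    {"grip": -1, "offset": [0.9, -0.13, 0.09], "delta_rot": [0, 0, 1]},
  ],
)

```text
t: 0.72
eef_pos: [0.3538, -0.4262, 0.213]
tcp_rot: [-180.0, 0.0, -7.8]
force: [-0.6, -0.1, -0.2]
grip_width: 0.085
grip_force: 0.0
```

```bash
python3 go.py .509 -.338 .20 -66
```

```text
off [ 0.709 -0.542  0.064] rot [0.000e+00 2.000e-03 2.032e+00] t 0.725 [ 0.3538 -0.4262  0.213 ] [-1.7998e+02  4.0000e-02 -7.7900e+00] F [-0.6 -0.1 -0.2] w 0.085
```

Emit:
arm_command(
  steps=[
    {"grip": -1, "offset": [0.2, -0.15, 0.03], "delta_rot": [0, 0, 0.35]},
    {"grip": -1, "offset": [0.4, -0.3, 0.06], "delta_rot": [0, 0, 0.7]},
    {"grip": -1, "offset": [0.709, -0.542, 0.064], "delta_rot": [0, 0, 1]},
    {"grip": -1, "offset": [0.709, -0.542, 0.064], "delta_rot": [0, 0, 1]},
    {"grip": -1, "offset": [0.709, -0.542, 0.064], "delta_rot": [0, 0, 1]},
  ],
)

```text
t: 1.35
eef_pos: [0.5005, -0.3509, 0.2003]
tcp_rot: [-179.4, 0.0, -35.2]
force: [-0.7, -0.4, 0.4]
grip_width: 0.0852
grip_force: 0.0
```

Emit:
arm_command(
  steps=[
    {"grip": -1, "offset": [0, 0, 0.1], "delta_rot": [0, 0, 0.35]},
    {"grip": -1, "offset": [0, 0, 0.1], "delta_rot": [0, 0, 0.7]},
    {"grip": -1, "offset": [0, 0, 0.1], "delta_rot": [0, 0, 1]},
    {"grip": -1, "offset": [0, 0, 0.1], "delta_rot": [0, 0, 1]},
    {"grip": -1, "offset": [0, 0, 0.1], "delta_rot": [0, 0, 1]},
  ],
)

```text
t: 1.98
eef_pos: [0.3944, -0.4392, 0.181]
tcp_rot: [-173.9, 0.9, -51.0]
force: [-0.2, 1.1, 0.7]
grip_width: 0.0852
grip_force: 0.0
```

```bash
python3 go.py .509 -.338 .031 -66
python3 - <<'E'
from bench import ctrl
import cv2,pickle
m=ctrl.camera_model("wrist");f=ctrl.grab_frame("wrist");cv2.imwrite("pics/w1.png",f);pickle.dump(m,open("w1.pkl","wb"));print(m)
E
```

```text
off [-0.02  -0.679  0.828] rot [-0.209  0.06   0.522] t 1.975 [ 0.3944 -0.4392  0.181 ] [-173.85    0.93  -50.97] F [-0.2  1.1  0.7] w 0.0852
{'mtx': array([[371.64829954,   0.        , 322.84818231],
       [  0.        , 371.64829954, 244.15110946],
       [  0.        ,   0.        ,   1.        ]]), 'xyz': array([ 0.43355283, -0.51062551,  0.32134377]), 'rotation': array([ -18.78263376,    6.16290227, -141.07210347])}
```

View pics/w1.png

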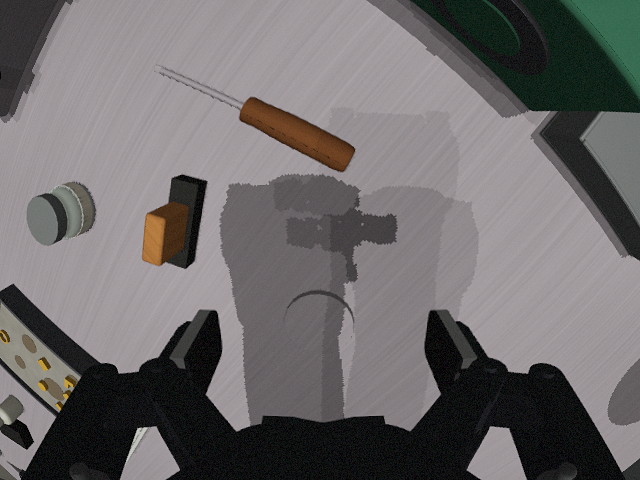

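The wrist view shows the scraper at (175,225), the jar at (60,212) and open fingers. Instead of turning in place, the arm drifted and tilted. I check the joints.

Run:
```python
from bench import ctrl
import numpy as np
s=ctrl.get_state();print(np.round(s["q"],1),np.round(s["joint_velocities"],1),s["eef_pos"],s["tcp_rot"],s["t"])
```

```text
[-51.2  10.6  10.6  90.9   6.1 179.9] [2.3 0.5 0.7 0.2 0.5 0. ] [ 0.39283859 -0.44017112  0.18108249] [-173.92391868    0.92936553  -51.11205075] 2.025
```

Joint 6 is at its +180 limit, so yaw = q1 - q6 + 180. I turn the other way and use yaw +114, which is the same grasp.

Emit:
arm_command(
  steps=[
    {"grip": -1, "offset": [0, 0, 0], "delta_rot": [0, 0, -0.35]},
    {"grip": -1, "offset": [0, 0, 0], "delta_rot": [0, 0, -0.7]},
    {"grip": -1, "offset": [0, 0, 0], "delta_rot": [0, 0, -1]},
    {"grip": -1, "offset": [0, 0, 0], "delta_rot": [0, 0, -1]},
    {"grip": -1, "offset": [0, 0, 0], "delta_rot": [0, 0, -1]},
  ],
)

```text
t: 2.65
eef_pos: [0.3965, -0.4379, 0.1808]
tcp_rot: [-174.1, -2.1, -22.4]
force: [-0.6, -0.1, -0.4]
grip_width: 0.0855
grip_force: 0.0
```

```bash
python3 go.py .509 -.338 .18 114
```

```text
off [ 0.329 -0.671  0.085] rot [-0.01  -0.279 -4.753] t 2.65 [ 0.3965 -0.4379  0.1808] [-174.13   -2.11  -22.44] F [-0.6 -0.1 -0.4] w 0.0855
```

```bash
python3 go.py .509 -.338 .18 4
```

```text
off [ 0.329 -0.671  0.085] rot [-0.184 -0.12  -0.918] t 2.65 [ 0.3965 -0.4379  0.1808] [-174.13   -2.11  -22.44] F [-0.6 -0.1 -0.4] w 0.0855
```

Emit:
arm_command(
  steps=[
    {"grip": -1, "offset": [0.1, -0.2, 0.02], "delta_rot": [-0.06, -0.04, -0.3]},
    {"grip": -1, "offset": [0.2, -0.4, 0.05], "delta_rot": [-0.12, -0.08, -0.6]},
    {"grip": -1, "offset": [0.33, -0.67, 0.085], "delta_rot": [-0.184, -0.12, -0.918]},
    {"grip": -1, "offset": [0.33, -0.67, 0.085], "delta_rot": [-0.184, -0.12, -0.918]},
    {"grip": -1, "offset": [0.33, -0.67, 0.085], "delta_rot": [-0.184, -0.12, -0.918]},
  ],
)

```text
t: 3.28
eef_pos: [0.5091, -0.3376, 0.1799]
tcp_rot: [-180.0, 0.0, 4.1]
force: [0.9, -0.9, -0.1]
grip_width: 0.0855
grip_force: 0.0
```

Emit:
arm_command(
  steps=[
    {"grip": -1, "offset": [0, 0, 0], "delta_rot": [0, 0, -0.35]},
    {"grip": -1, "offset": [0, 0, 0], "delta_rot": [0, 0, -0.7]},
    {"grip": -1, "offset": [0, 0, 0], "delta_rot": [0, 0, -1]},
    {"grip": -1, "offset": [0, 0, 0], "delta_rot": [0, 0, -1]},
    {"grip": -1, "offset": [0, 0, 0], "delta_rot": [0, 0, -1]},
  ],
)

```text
t: 3.9
eef_pos: [0.5085, -0.3385, 0.18]
tcp_rot: [180.0, -0.0, 32.5]
force: [-0.1, -0.1, 1.0]
grip_width: 0.0855
grip_force: 0.0
```

Emit:
arm_command(
  steps=[
    {"grip": -1, "offset": [0, 0, 0], "delta_rot": [0, 0, -0.35]},
    {"grip": -1, "offset": [0, 0, 0], "delta_rot": [0, 0, -0.7]},
    {"grip": -1, "offset": [0, 0, 0], "delta_rot": [0, 0, -1]},
    {"grip": -1, "offset": [0, 0, 0], "delta_rot": [0, 0, -1]},
    {"grip": -1, "offset": [0, 0, 0], "delta_rot": [0, 0, -1]},
  ],
)

```text
t: 4.53
eef_pos: [0.509, -0.3379, 0.1799]
tcp_rot: [180.0, -0.0, 61.2]
force: [0.4, -1.4, 0.4]
grip_width: 0.0851
grip_force: 0.0
```

Emit:
arm_command(
  steps=[
    {"grip": -1, "offset": [0, 0, 0], "delta_rot": [0, 0, -0.35]},
    {"grip": -1, "offset": [0, 0, 0], "delta_rot": [0, 0, -0.7]},
    {"grip": -1, "offset": [0, 0, 0], "delta_rot": [0, 0, -1]},
    {"grip": -1, "offset": [0, 0, 0], "delta_rot": [0, 0, -1]},
    {"grip": -1, "offset": [0, 0, 0], "delta_rot": [0, 0, -1]},
  ],
)

```text
t: 5.15
eef_pos: [0.5091, -0.3378, 0.1799]
tcp_rot: [180.0, -0.0, 89.9]
force: [0.2, 0.1, -0.3]
grip_width: 0.0855
grip_force: 0.0
```

```bash
python3 go.py .509 -.338 .031 114
python3 - <<'E'
from bench import ctrl
import cv2,pickle
m=ctrl.camera_model("wrist");f=ctrl.grab_frame("wrist");cv2.imwrite("pics/w2.png",f);pickle.dump(m,open("w2.pkl","wb"))
E
```

```text
off [-0.001 -0.001  0.745] rot [ 0.    -0.    -0.842] t 5.15 [ 0.5091 -0.3378  0.1799] [ 1.7999e+02 -1.0000e-02  8.9880e+01] F [ 0.2  0.1 -0.3] w 0.0855
```

View pics/w2.png

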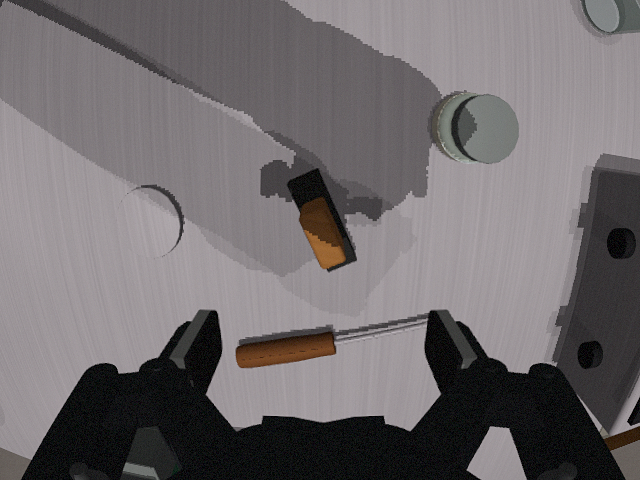

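The wrist view shows the scraper's foot from (318,169) to (356,262), its handle top at about (325,235), and nothing in the fingers' way. I cross-check its pose.

Run:
```python
from h import *
import pickle
m=pickle.load(open("w2.pkl","rb"));w=cv2.imread("pics/w2.png");t=cv2.imread("pics/top0.png")
p=plane("wrist",[(318,169),(356,262)],.022,m);d=p[1]-p[0];print(p,"len",np.linalg.norm(d),np.degrees(np.arctan2(d[1],d[0])))
h=max(blobs(t,(8,100,85),(18,255,255),(485,220,555,275)),key=lambda x:x[2])
# handle top in wrist: lit part and shadowed part; outline corners
b=max(blobs(w,(5,100,20),(20,255,255),(285,165,365,275)),key=lambda x:x[2])
q=cv2.approxPolyDP(b[3],3,True).reshape(-1,2);print(q.tolist())
print(plane("wrist",q,.07,m).round(4))
j=plane("top",[(474,174)],.06);print("jar",j, "m",m["xyz"])
```

```text
[[ 0.50557588 -0.29106622  0.022     ]
 [ 0.53801325 -0.37112437  0.022     ]] len 0.08637992589187517 -67.94355668424195
[[320, 196], [300, 207], [299, 220], [321, 267], [328, 268], [343, 262], [345, 253], [339, 230]]
[[ 0.5075 -0.3046  0.07  ]
 [ 0.4936 -0.3123  0.07  ]
 [ 0.4927 -0.3216  0.07  ]
 [ 0.508  -0.3569  0.07  ]
 [ 0.5131 -0.3577  0.07  ]
 [ 0.524  -0.353   0.07  ]
 [ 0.5253 -0.3461  0.07  ]
 [ 0.5208 -0.3289  0.07  ]]
jar [[ 0.6334284  -0.25365251  0.06      ]] m [ 0.50944271 -0.25820399  0.32240666]
```

Two views agree: the scraper is at (0.509, -0.337) with its long axis at -68°, so the tool yaw should be 112. The foot length measures 86 mm, which fits.

Emit:
arm_command(
  steps=[
    {"grip": -1, "offset": [0, 0, 0.05], "delta_rot": [0, 0, -0.35]},
    {"grip": -1, "offset": [0.005, 0, 0.15], "delta_rot": [0, 0, -0.7]},
    {"grip": -1, "offset": [0.005, 0, 0.35], "delta_rot": [0, 0, -0.77]},
    {"grip": -1, "offset": [0.005, 0, 0.55], "delta_rot": [0, 0, -0.77]},
    {"grip": -1, "offset": [0.005, 0, 0.745], "delta_rot": [0, 0, -0.77]},
  ],
)

```text
t: 5.82
eef_pos: [0.5091, -0.3367, 0.0297]
tcp_rot: [180.0, 0.0, 112.0]
force: [0.6, -0.2, -0.0]
grip_width: 0.0855
grip_force: 0.0
```

Emit:
arm_command(
  squeeze=60,
  steps=[
    {"grip": -1, "offset": [0, 0, 0], "delta_rot": [0, 0, 0]},
    {"grip": 1, "offset": [0, 0, 0], "delta_rot": [0, 0, 0]},
    {"grip": 1, "offset": [0, 0, 0], "delta_rot": [0, 0, 0]},
    {"grip": 1, "offset": [0, 0, 0], "delta_rot": [0, 0, 0]},
    {"grip": 1, "offset": [0, 0, 0], "delta_rot": [0, 0, 0]},
  ],
)

```text
t: 6.45
eef_pos: [0.5096, -0.337, 0.0318]
tcp_rot: [179.9, 0.1, 112.2]
force: [-0.3, -0.4, 2.1]
grip_width: 0.0197
grip_force: 60.7
```

Emit:
arm_command(
  steps=[
    {"grip": 1, "offset": [0, 0, 0], "delta_rot": [0, 0, 0]},
    {"grip": 1, "offset": [0, 0, 0], "delta_rot": [0, 0, 0]},
    {"grip": 1, "offset": [0, 0, -0.1], "delta_rot": [0, 0, 0]},
    {"grip": 1, "offset": [0, 0, -0.3], "delta_rot": [0, 0, 0]},
    {"grip": 1, "offset": [0, 0, -0.5], "delta_rot": [0, 0, 0]},
  ],
)

```text
t: 7.08
eef_pos: [0.5089, -0.3366, 0.1328]
tcp_rot: [180.0, -0.0, 112.2]
force: [0.5, -0.5, -1.7]
grip_width: 0.0193
grip_force: 60.1
```

Gripped: the opening is 19 mm and the load about 1.6 N. Next I carry it to behind the offcuts.

```bash
python3 go.py .6234 -.0052 .15 93.2
```

```text
off [ 1.318  1.156 -0.085] rot [-0.    -0.001  0.663] t 7.075 [ 0.5089 -0.3366  0.1328] [ 1.800e+02 -2.000e-02  1.122e+02] F [ 0.5 -0.5 -1.7] w 0.0193
```

Emit:
arm_command(
  steps=[
    {"grip": 1, "offset": [0.13, 0.11, -0.085], "delta_rot": [0, 0, 0.1]},
    {"grip": 1, "offset": [0.3, 0.27, -0.085], "delta_rot": [0, 0, 0.3]},
    {"grip": 1, "offset": [0.47, 0.42, -0.085], "delta_rot": [0, 0, 0.5]},
    {"grip": 1, "offset": [0.65, 0.57, -0.085], "delta_rot": [0, 0, 0.66]},
    {"grip": 1, "offset": [0.8, 0.7, -0.085], "delta_rot": [0, 0, 0.66]},
  ],
)

```text
t: 7.7
eef_pos: [0.5786, -0.134, 0.1491]
tcp_rot: [180.0, -0.0, 93.3]
force: [0.5, -0.6, -1.6]
grip_width: 0.0192
grip_force: 60.0
```

```bash
python3 go.py .6234 -.0052 .15 93.2
```

```text
off [ 0.63   0.26  -0.004] rot [ 0.001 -0.     0.002] t 7.7 [ 0.5786 -0.134   0.1491] [179.96  -0.    93.26] F [ 0.5 -0.6 -1.6] w 0.0192
```

Emit:
arm_command(
  steps=[
    {"grip": 1, "offset": [0.16, 0.07, 0], "delta_rot": [0, 0, 0]},
    {"grip": 1, "offset": [0.32, 0.13, 0], "delta_rot": [0, 0, 0]},
    {"grip": 1, "offset": [0.48, 0.2, 0.05], "delta_rot": [0, 0, 0]},
    {"grip": 1, "offset": [0.63, 0.26, 0.2], "delta_rot": [0, 0, 0]},
    {"grip": 1, "offset": [0.63, 0.26, 0.3], "delta_rot": [0, 0, 0]},
  ],
)

```text
t: 8.32
eef_pos: [0.6232, -0.0047, 0.0875]
tcp_rot: [-180.0, -0.0, 93.4]
force: [-1.2, 0.2, -0.6]
grip_width: 0.0193
grip_force: 60.0
```

```bash
python3 go.py .6234 -.0052 .063 93.2
python3 - <<'E'
from bench import ctrl
import cv2,pickle
m=ctrl.camera_model("wrist");f=ctrl.grab_frame("wrist");cv2.imwrite("pics/w3.png",f);pickle.dump(m,open("w3.pkl","wb"));print(m)
E
```

```text
off [-0.003  0.001  0.123] rot [-0.001 -0.001  0.009] t 8.325 [ 0.6232 -0.0047  0.0875] [-1.7998e+02 -3.0000e-02  9.3450e+01] F [-1.2  0.2 -0.6] w 0.0193
{'mtx': array([[371.64829954,   0.        , 322.84818231],
       [  0.        , 371.64829954, 244.15110946],
       [  0.        ,   0.        ,   1.        ]]), 'xyz': array([0.61864415, 0.07465016, 0.23003271]), 'rotation': array([-1.78115772e+01,  9.15495053e-03,  3.44513870e+00])}
```

View pics/w3.png

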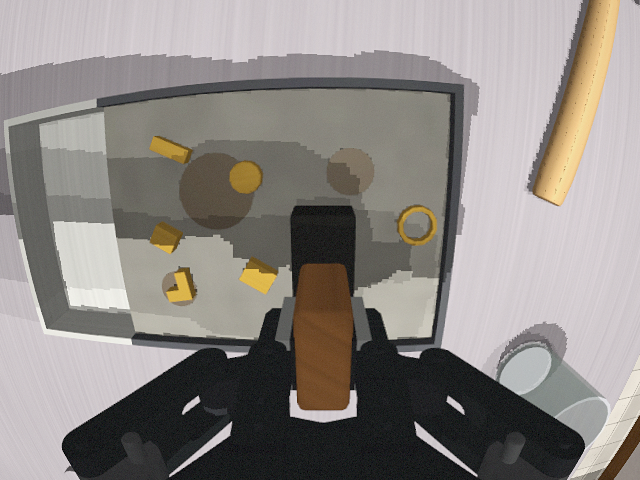

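The wrist view shows the foot's far end at (292..355, 207), clear of the offcut at (260,275) and the ring at (417,225). The plate's corners are at (105,106) and (450,93) at the top, and its open edge runs to (132,337).

Run:
```python
from h import *
import pickle
np.set_printoptions(precision=4,suppress=True)
m=pickle.load(open("w3.pkl","rb"));w=cv2.imread("pics/w3.png")
p=plane("wrist",[(105,107),(132,336),(450,94),(437,338),(280,97)],.03,m)
c=np.array([.590,.019]);a=np.radians(3.2);u=np.array([np.cos(a),np.sin(a)]);v=np.array([-u[1],u[0]])
f=lambda P:np.c_[(P[:,:2]-c)@u,(P[:,:2]-c)@v]*1000
print("corners in plate frame",f(p))
q=plane("wrist",[(292,207),(355,207)],.0875-.031+.022,m);print("foot far end",f(q))
# height of brass by two views: wrist + top
tb=[(327,236.8),(344.3,232.3),(298.7,235.2),(306.4,211.1),(337.3,206.3),(317.2,160.6)]
for b in blobs(w,(14,110,90),(32,255,255),(130,120,440,300),100):
    x=plane("wrist",[b[:2]],.036,m); 
    k=min(tb,key=lambda t:np.linalg.norm(plane("top",[t],.036)-x))
    print(np.round(b[:3],0),f(x),tri("wrist",[b[:2]],"top",[k],ma=m))
```

```text
corners in plate frame [[ -97.6205   74.5758]
 [-100.9892  -78.2255]
 [ 101.0554   76.1699]
 [ 106.7724  -74.355 ]
 [   8.958    71.2701]]
foot far end [[18.9502 21.5037]
 [45.2367 21.6202]]
[182. 286. 594.] [[-52.8935 -35.2588]] [[ 0.5385 -0.0215  0.0328  0.002 ]]
[310. 281. 279.] [[ 24.9335 -30.509 ]] [[ 0.605  -0.0164  0.0059  0.0258]]
[258. 275. 792.] [[ -4.7356 -27.0095]] [[ 0.5868 -0.0102  0.0327  0.0017]]
[166. 237. 624.] [[-59.2977  -4.4641]] [[0.5309 0.01   0.0347 0.0019]]
[ 417.  225. 1204.] [[83.5655  2.9906]] [[0.6759 0.0247 0.0283 0.0009]]
[245. 177. 833.] [[-9.3196 29.0802]] [[0.5792 0.0465 0.0348 0.0018]]
[170. 149. 620.] [[-51.6814  45.7629]] [[0.5354 0.061  0.0346 0.0014]]
```

Plate height and position check out. I lower the scraper and push in slow steps.

Emit:
arm_command(
  steps=[
    {"grip": 1, "offset": [-0.01, 0, 0.03], "delta_rot": [0, 0, 0.009]},
    {"grip": 1, "offset": [-0.01, 0, 0.07], "delta_rot": [0, 0, 0.009]},
    {"grip": 1, "offset": [-0.01, 0, 0.1], "delta_rot": [0, 0, 0.009]},
    {"grip": 1, "offset": [-0.01, 0, 0.125], "delta_rot": [0, 0, 0.009]},
    {"grip": 1, "offset": [-0.01, 0, 0.125], "delta_rot": [0, 0, 0.009]},
  ],
)

```text
t: 9.0
eef_pos: [0.6229, -0.009, 0.0627]
tcp_rot: [-180.0, -0.0, 93.0]
force: [-0.5, 0.3, -2.0]
grip_width: 0.0195
grip_force: 60.0
```

Emit:
arm_command(
  steps=[
    {"grip": 1, "offset": [0, -0.03, 0], "delta_rot": [0, 0, 0]},
    {"grip": 1, "offset": [0, -0.075, 0], "delta_rot": [0, 0, 0]},
    {"grip": 1, "offset": [0, -0.12, 0], "delta_rot": [0, 0, 0]},
    {"grip": 1, "offset": [0, -0.165, 0], "delta_rot": [0, 0, 0]},
    {"grip": 1, "offset": [0, -0.21, 0], "delta_rot": [0, 0, 0]},
  ],
)

```text
t: 9.62
eef_pos: [0.5805, -0.0111, 0.0631]
tcp_rot: [180.0, -0.0, 93.0]
force: [0.6, 1.9, -0.4]
grip_width: 0.0191
grip_force: 60.0
```

Emit:
arm_command(
  steps=[
    {"grip": 1, "offset": [0, -0.045, 0], "delta_rot": [0, 0, 0]},
    {"grip": 1, "offset": [0, -0.09, 0], "delta_rot": [0, 0, 0]},
    {"grip": 1, "offset": [0, -0.135, 0], "delta_rot": [0, 0, 0]},
    {"grip": 1, "offset": [0, -0.18, 0], "delta_rot": [0, 0, 0]},
    {"grip": 1, "offset": [0, -0.225, 0], "delta_rot": [0, 0, 0]},
  ],
)

```text
t: 10.25
eef_pos: [0.5356, -0.0135, 0.063]
tcp_rot: [180.0, -0.0, 93.0]
force: [-0.4, 0.2, -1.2]
grip_width: 0.0189
grip_force: 60.0
```

Emit:
arm_command(
  steps=[
    {"grip": 1, "offset": [0, -0.045, 0], "delta_rot": [0, 0, 0]},
    {"grip": 1, "offset": [0, -0.09, 0], "delta_rot": [0, 0, 0]},
    {"grip": 1, "offset": [0, -0.135, 0], "delta_rot": [0, 0, 0]},
    {"grip": 1, "offset": [0, -0.18, 0], "delta_rot": [0, 0, 0]},
    {"grip": 1, "offset": [0, -0.24, 0], "delta_rot": [0, 0, 0]},
  ],
)

```text
t: 10.88
eef_pos: [0.4877, -0.0161, 0.0629]
tcp_rot: [180.0, -0.0, 93.0]
force: [0.1, -0.2, -2.0]
grip_width: 0.0192
grip_force: 60.0
```

```bash
python3 go.py .6205 .0467 .10 93.2
python3 - <<'E'
from bench import ctrl
import cv2,pickle
m=ctrl.camera_model("wrist");f=ctrl.grab_frame("wrist");cv2.imwrite("pics/w4.png",f);pickle.dump(m,open("w4.pkl","wb"))
E
```

```text
off [ 0.278  0.68  -0.185] rot [ 0.    -0.    -0.005] t 10.875 [ 0.4877 -0.0161  0.0629] [ 1.7999e+02 -1.0000e-02  9.3040e+01] F [ 0.1 -0.2 -2. ] w 0.0192
```

View pics/w4.png

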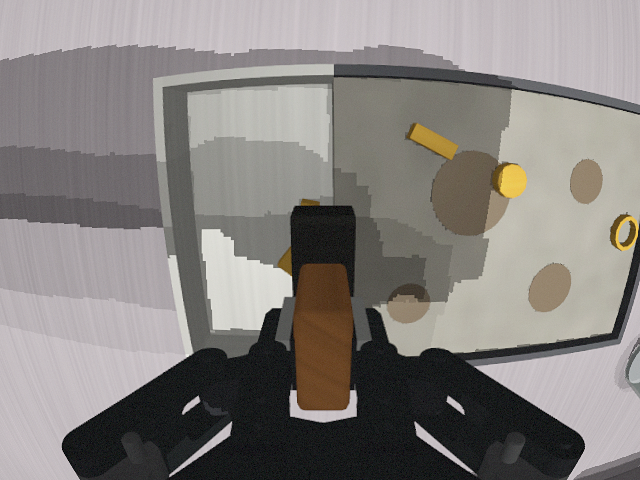

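Pass one put three offcuts over the edge; two peek out at (308,203) and (285,262) under the foot. Offcut3 and offcut4 remain at (432,141) and (511,181), and the ring is undisturbed. I lift and set up pass two.

Emit:
arm_command(
  steps=[
    {"grip": 1, "offset": [0, 0, -0.1], "delta_rot": [0, 0, 0]},
    {"grip": 1, "offset": [0, 0, -0.2], "delta_rot": [0, 0, 0]},
    {"grip": 1, "offset": [0.08, 0.22, -0.2], "delta_rot": [0, 0, 0]},
    {"grip": 1, "offset": [0.17, 0.45, -0.2], "delta_rot": [0, 0, 0]},
    {"grip": 1, "offset": [0.258, 0.68, -0.2], "delta_rot": [0, 0, 0]},
  ],
)

```text
t: 11.55
eef_pos: [0.6226, 0.0433, 0.1032]
tcp_rot: [180.0, -0.0, 93.0]
force: [0.4, -0.2, -0.9]
grip_width: 0.0191
grip_force: 60.1
```

```bash
python3 go.py .6207 .0427 .063 93.2
python3 - <<'E'
from bench import ctrl
import cv2,pickle
m=ctrl.camera_model("wrist");f=ctrl.grab_frame("wrist");cv2.imwrite("pics/w5.png",f);pickle.dump(m,open("w5.pkl","wb"))
from h import *
c=np.array([.590,.019]);a=np.radians(3.2);u=np.array([np.cos(a),np.sin(a)]);v=np.array([-u[1],u[0]])
for b in blobs(f,(14,110,90),(32,255,255),(0,60,639,330),100):
    x=plane("wrist",[b[:2]],.036,m)[:,:2]-c; print(np.round(b[:3],0),x@u,x@v)
E
```

```text
off [-0.002 -0.01   0.201] rot [ 0.002 -0.    -0.006] t 11.55 [0.6226 0.0433 0.1032] [ 1.7996e+02 -1.0000e-02  9.3030e+01] F [ 0.4 -0.2 -0.9] w 0.0191
[321. 320. 795.] [0.03280376] [-0.01698854]
[128. 303. 295.] [-0.10236904] [-0.0083671]
[401. 290. 877.] [0.08370137] [0.00369339]
[126. 274. 192.] [-0.09885794] [0.01366873]
[251. 252. 642.] [-0.00921917] [0.02957683]
[182. 226. 544.] [-0.0518912] [0.04636741]
[ 555.  151. 3176.] [0.18339542] [0.09650581]
```

Emit:
arm_command(
  steps=[
    {"grip": 1, "offset": [0, -0.01, 0.05], "delta_rot": [0, 0, 0]},
    {"grip": 1, "offset": [0, -0.01, 0.1], "delta_rot": [0, 0, 0]},
    {"grip": 1, "offset": [0, -0.01, 0.15], "delta_rot": [0, 0, 0]},
    {"grip": 1, "offset": [0, -0.01, 0.2], "delta_rot": [0, 0, 0]},
    {"grip": 1, "offset": [0, -0.01, 0.2], "delta_rot": [0, 0, 0]},
  ],
)

```text
t: 12.22
eef_pos: [0.619, 0.0423, 0.0627]
tcp_rot: [180.0, -0.0, 93.0]
force: [-0.9, -0.4, -1.8]
grip_width: 0.0197
grip_force: 60.2
```

Emit:
arm_command(
  steps=[
    {"grip": 1, "offset": [0, -0.03, 0], "delta_rot": [0, 0, 0]},
    {"grip": 1, "offset": [0, -0.075, 0], "delta_rot": [0, 0, 0]},
    {"grip": 1, "offset": [0, -0.12, 0], "delta_rot": [0, 0, 0]},
    {"grip": 1, "offset": [0, -0.165, 0], "delta_rot": [0, 0, 0]},
    {"grip": 1, "offset": [0, -0.21, 0], "delta_rot": [0, 0, 0]},
  ],
)

```text
t: 12.85
eef_pos: [0.5768, 0.0403, 0.0631]
tcp_rot: [180.0, -0.0, 93.0]
force: [0.5, 0.5, -1.7]
grip_width: 0.0194
grip_force: 60.2
```

Emit:
arm_command(
  steps=[
    {"grip": 1, "offset": [0, -0.045, 0], "delta_rot": [0, 0, 0]},
    {"grip": 1, "offset": [0, -0.09, 0], "delta_rot": [0, 0, 0]},
    {"grip": 1, "offset": [0, -0.135, 0], "delta_rot": [0, 0, 0]},
    {"grip": 1, "offset": [0, -0.18, 0], "delta_rot": [0, 0, 0]},
    {"grip": 1, "offset": [0, -0.225, 0], "delta_rot": [0, 0, 0]},
  ],
)

```text
t: 13.48
eef_pos: [0.5319, 0.0379, 0.063]
tcp_rot: [180.0, -0.0, 93.0]
force: [-0.3, 0.0, -1.1]
grip_width: 0.0195
grip_force: 60.2
```

Emit:
arm_command(
  steps=[
    {"grip": 1, "offset": [0, -0.045, 0], "delta_rot": [0, 0, 0]},
    {"grip": 1, "offset": [0, -0.09, 0], "delta_rot": [0, 0, 0]},
    {"grip": 1, "offset": [0, -0.135, 0], "delta_rot": [0, 0, 0]},
    {"grip": 1, "offset": [0, -0.18, 0], "delta_rot": [0, 0, 0]},
    {"grip": 1, "offset": [0, -0.25, 0], "delta_rot": [0, 0, 0]},
  ],
)

```text
t: 14.1
eef_pos: [0.4819, 0.0353, 0.0629]
tcp_rot: [180.0, -0.0, 93.0]
force: [-0.3, -0.1, -1.1]
grip_width: 0.0195
grip_force: 60.2
```

Emit:
arm_command(
  steps=[
    {"grip": 1, "offset": [0, 0, 0], "delta_rot": [0, 0, 0]},
    {"grip": 1, "offset": [0, 0, -0.1], "delta_rot": [0, 0, 0]},
    {"grip": 1, "offset": [0, 0, -0.3], "delta_rot": [0, 0, 0]},
    {"grip": 1, "offset": [0, 0, -0.5], "delta_rot": [0, 0, 0]},
    {"grip": 1, "offset": [0, 0, -0.5], "delta_rot": [0, 0, 0]},
  ],
)

```text
t: 14.72
eef_pos: [0.4842, 0.0354, 0.1662]
tcp_rot: [179.7, -0.0, 93.0]
force: [0.4, -0.2, -1.1]
grip_width: 0.0191
grip_force: 60.4
```

```bash
python3 go.py .5231 .3096 .15 102
```

```text
off [1.359 0.266 0.083] rot [ 0.011  0.    -0.313] t 14.725 [0.4842 0.0354 0.1662] [ 1.7968e+02 -2.0000e-02  9.3040e+01] F [ 0.4 -0.2 -1.1] w 0.0191
```

Emit:
arm_command(
  steps=[
    {"grip": 1, "offset": [0.15, 0.03, 0], "delta_rot": [0.005, 0, -0.1]},
    {"grip": 1, "offset": [0.35, 0.07, 0], "delta_rot": [0.01, 0, -0.2]},
    {"grip": 1, "offset": [0.55, 0.11, 0], "delta_rot": [0.01, 0, -0.3]},
    {"grip": 1, "offset": [0.75, 0.15, 0], "delta_rot": [0.01, 0, -0.31]},
    {"grip": 1, "offset": [0.95, 0.19, 0], "delta_rot": [0.01, 0, -0.31]},
  ],
)

```text
t: 15.35
eef_pos: [0.5103, 0.2283, 0.1617]
tcp_rot: [-179.7, -0.0, 101.9]
force: [0.7, 0.6, -1.5]
grip_width: 0.0195
grip_force: 60.2
```

```bash
python3 - <<'E'
from bench import ctrl
import cv2,numpy as np
t=ctrl.grab_frame("top");s=ctrl.grab_frame("scene");cv2.imwrite("pics/t6.png",t)
o=np.zeros((600,800,3),np.uint8)
o[:525,:360]=cv2.resize(t[140:315,265:385],None,fx=3,fy=3,interpolation=cv2.INTER_CUBIC)
o[:420,370:790]=cv2.resize(s[160:300,260:400],None,fx=3,fy=3,interpolation=cv2.INTER_CUBIC)
cv2.imwrite("pics/c6.png",o)
E
python3 go.py .5231 .3096 .12 102
```

```text
off [0.375 0.147 0.205] rot [-0.013 -0.002  0.003] t 15.45 [0.5103 0.2301 0.1611] [-1.7963e+02 -6.0000e-02  1.0210e+02] F [-0.7 -1.  -1.9] w 0.0193
```

View pics/c6.png

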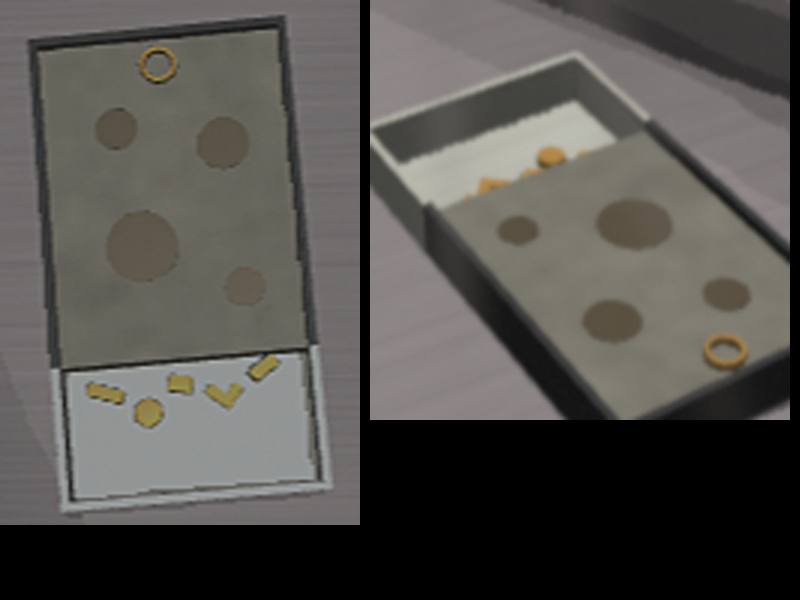

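The crop shows all five offcuts in the tray (four flat, one at crop (265,367) close to the plate edge but below it), the plate clear and the ring unmoved. I go over the cradle.

Emit:
arm_command(
  steps=[
    {"grip": 1, "offset": [0.1, 0.04, 0.02], "delta_rot": [-0.01, 0, 0]},
    {"grip": 1, "offset": [0.2, 0.08, 0.05], "delta_rot": [-0.01, 0, 0]},
    {"grip": 1, "offset": [0.3, 0.12, 0.1], "delta_rot": [-0.01, 0, 0]},
    {"grip": 1, "offset": [0.355, 0.147, 0.2], "delta_rot": [-0.01, 0, 0]},
    {"grip": 1, "offset": [0.355, 0.147, 0.25], "delta_rot": [-0.01, 0, 0]},
  ],
)

```text
t: 16.08
eef_pos: [0.5237, 0.3029, 0.1103]
tcp_rot: [-179.9, 0.0, 102.0]
force: [0.4, -0.9, -0.9]
grip_width: 0.0191
grip_force: 60.2
```

```bash
python3 go.py .5231 .3096 .12 102
python3 - <<'E'
from bench import ctrl
import cv2,pickle
m=ctrl.camera_model("wrist");f=ctrl.grab_frame("wrist");cv2.imwrite("pics/w7.png",f);pickle.dump(m,open("w7.pkl","wb"))
E
```

```text
off [ 0.033  0.004 -0.049] rot [-0.005  0.001 -0.001] t 16.075 [0.5237 0.3029 0.1103] [-1.7986e+02  2.0000e-02  1.0197e+02] F [ 0.4 -0.9 -0.9] w 0.0191
```

View pics/w7.png

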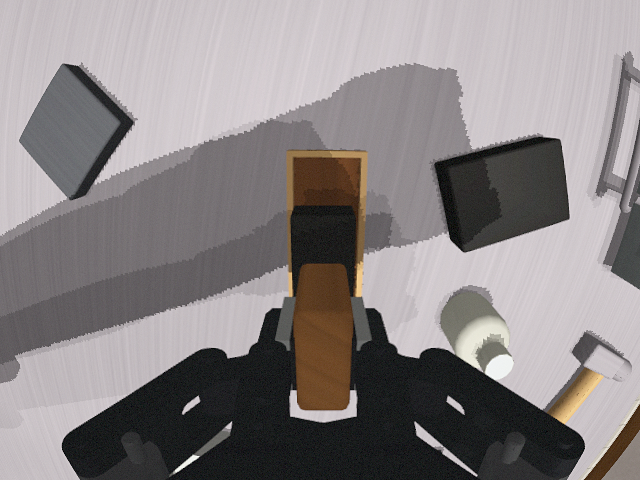

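The wrist view shows the cradle's far outer rim corners at (288,152) and (368,152), its sides running down to about (289,295) and (362,295), and the foot's end at (292..355, 207). I compute the relative fit in the tool frame.

Run:
```python
from h import *
import pickle
np.set_printoptions(precision=4,suppress=True)
m=pickle.load(open("w7.pkl","rb"));w=cv2.imread("pics/w7.png")
A=R.from_euler("xyz",[-179.86,.02,101.97],degrees=True);o=[.5237,.3029,.1103]
f=lambda uv,z:A.inv().apply(plane("wrist",uv,z,m)-o)*1000
H=cv2.cvtColor(w,cv2.COLOR_BGR2HSV)
M=cv2.inRange(H,(5,70,90),(25,255,255))
for r in (165,180,195,260,285):
    c=np.where(M[r,270:390]>0)[0]+270;print(r,c.min(),c.max())
    print(" rim sides",f([(c.min()-.5,r),(c.max()+.5,r)],.014))
c=np.where(M[120:200,327]>0)[0]+120;print("far rim outer row",c.min(),f([(327,c.min()-.5),(300,c.min()-.5),(360,c.min()-.5)],.014))
print("foot",f([(292,207),(355,207)],.101))
print("cradle(top view) in tool",A.inv().apply(np.array([.5231,.3096,.014])-o)*1000)
```

```text
165 287 366
 rim sides [[ 56.1173 -22.9782  96.3369]
 [ 56.2032  28.4576  96.2111]]
180 287 366
 rim sides [[ 46.3128 -23.1524  96.3407]
 [ 46.3905  28.668   96.2141]]
195 287 365
 rim sides [[ 36.3965 -23.3545  96.3447]
 [ 36.4589  28.2529  96.2185]]
260 288 362
 rim sides [[ -8.7654 -23.8971  96.3617]
 [ -8.7298  27.6286  96.2358]]
285 289 361
 rim sides [[-27.5759 -23.8239  96.3681]
 [-27.5462  27.634   96.2424]]
far rim outer row 150 [[ 65.9809   3.0224  96.2699]
 [ 66.0515 -14.1793  96.3119]
 [ 66.1833  24.0928  96.2183]]
foot [[ 47.0078 -12.5265   9.3142]
 [ 47.0247  13.7937   9.2499]]
cradle(top view) in tool [ 6.7124  1.0379 96.2954]
```

Emit:
arm_command(
  steps=[
    {"grip": 1, "offset": [0.01, 0.004, 0.05], "delta_rot": [0, 0, 0.015]},
    {"grip": 1, "offset": [0.02, 0.008, 0.12], "delta_rot": [0, 0, 0.015]},
    {"grip": 1, "offset": [0.02, 0.008, 0.2], "delta_rot": [0, 0, 0.015]},
    {"grip": 1, "offset": [0.02, 0.008, 0.27], "delta_rot": [0, 0, 0.015]},
    {"grip": 1, "offset": [0.02, 0.008, 0.27], "delta_rot": [0, 0, 0.015]},
  ],
)

```text
t: 16.75
eef_pos: [0.5243, 0.3063, 0.0573]
tcp_rot: [-179.9, 0.0, 101.5]
force: [0.3, -0.1, -1.7]
grip_width: 0.0191
grip_force: 60.2
```

```bash
python3 go.py .5231 .3096 .036 101.6
python3 - <<'E'
from h import *
np.set_printoptions(precision=4,suppress=True)
s=ctrl.get_state();m=ctrl.camera_model("wrist");w=ctrl.grab_frame("wrist");cv2.imwrite("pics/w8.png",w)
A=R.from_euler("xyz",s["tcp_rot"],degrees=True);o=s["eef_pos"]
f=lambda uv,z:A.inv().apply(plane("wrist",uv,z,m)-o)*1000
M=cv2.inRange(cv2.cvtColor(w,cv2.COLOR_BGR2HSV),(5,70,90),(25,255,255))
for r in (190,200,230,260):
    c=np.where(M[r,240:410]>0)[0]+240;print(r,c.min(),c.max(),f([(c.min()-.5,r),(c.max()+.5,r)],.014)[:,:2])
c=np.where(M[120:205,323]>0)[0]+120;print("far rim",c,f([(323,c.min()-.5)],.014))
E
```

```text
off [ 0.017 -0.002  0.106] rot [-0.004  0.    -0.004] t 16.75 [0.5243 0.3063 0.0573] [-1.7988e+02  1.0000e-02  1.0148e+02] F [ 0.3 -0.1 -1.7] w 0.0191
190 273 374 [[ 48.6346 -25.2012]
 [ 48.6597  26.6122]]
200 273 374 [[ 43.4412 -25.3577]
 [ 43.4676  26.7727]]
230 274 373 [[ 27.4933 -25.3866]
 [ 27.5231  26.8158]]
260 275 371 [[ 10.808  -25.5316]
 [ 10.8433  26.4367]]
far rim [162 163 164 165 166 167 168 169 170 171 172] [[62.9561  0.4527 43.2619]]
```

View pics/w8.png

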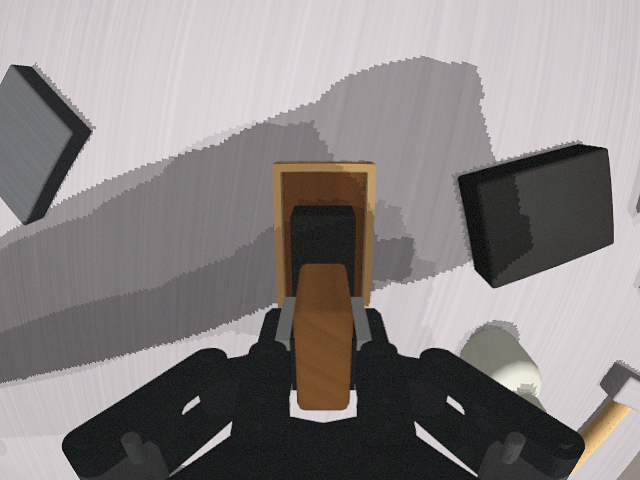

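The foot now sits centred sideways inside the cradle rim, with 2.5 mm still to go along its length. I lower it onto the floor.

Emit:
arm_command(
  steps=[
    {"grip": 1, "offset": [0.012, 0, 0.03], "delta_rot": [0, 0, 0]},
    {"grip": 1, "offset": [0.012, 0, 0.06], "delta_rot": [0, 0, 0]},
    {"grip": 1, "offset": [0.012, 0, 0.09], "delta_rot": [0, 0, 0]},
    {"grip": 1, "offset": [0.012, 0, 0.106], "delta_rot": [0, 0, 0]},
    {"grip": 1, "offset": [0.012, 0, 0.106], "delta_rot": [0, 0, 0]},
  ],
)

```text
t: 17.42
eef_pos: [0.5244, 0.3091, 0.0374]
tcp_rot: [-180.0, -0.0, 101.5]
force: [-0.6, -0.2, -1.0]
grip_width: 0.0194
grip_force: 60.3
```

Emit:
arm_command(
  steps=[
    {"grip": 1, "offset": [0, 0, 0.003], "delta_rot": [0, 0, 0]},
    {"grip": 1, "offset": [0, 0, 0.005], "delta_rot": [0, 0, 0]},
    {"grip": 1, "offset": [0, 0, 0.005], "delta_rot": [0, 0, 0]},
    {"grip": 1, "offset": [0, 0, 0.005], "delta_rot": [0, 0, 0]},
    {"grip": 1, "offset": [0, 0, 0.005], "delta_rot": [0, 0, 0]},
  ],
)

```text
t: 18.05
eef_pos: [0.5246, 0.3092, 0.0368]
tcp_rot: [180.0, -0.0, 101.5]
force: [0.3, 0.5, -0.9]
grip_width: 0.0194
grip_force: 60.4
```

Emit:
arm_command(
  steps=[
    {"grip": 1, "offset": [0, 0, 0.003], "delta_rot": [0, 0, 0]},
    {"grip": 1, "offset": [0, 0, 0.006], "delta_rot": [0, 0, 0]},
    {"grip": 1, "offset": [0, 0, 0.006], "delta_rot": [0, 0, 0]},
    {"grip": 1, "offset": [0, 0, 0.006], "delta_rot": [0, 0, 0]},
    {"grip": 1, "offset": [0, 0, 0.006], "delta_rot": [0, 0, 0]},
  ],
)

```text
t: 18.68
eef_pos: [0.5247, 0.3093, 0.0368]
tcp_rot: [179.9, -0.1, 101.5]
force: [-3.9, -1.2, 9.1]
grip_width: 0.0196
grip_force: 61.7
```

Contact felt: the wrist force is up by about 10 N and the TCP height holds at 36.8 mm. I release, then back off upwards.

Emit:
arm_command(
  steps=[
    {"grip": 0.6, "offset": [0, 0, -0.004], "delta_rot": [0, 0, 0]},
    {"grip": -1, "offset": [0, 0, -0.004], "delta_rot": [0, 0, 0]},
    {"grip": -1, "offset": [0, 0, -0.004], "delta_rot": [0, 0, 0]},
    {"grip": -1, "offset": [0, 0, -0.004], "delta_rot": [0, 0, 0]},
    {"grip": -1, "offset": [0, 0, -0.004], "delta_rot": [0, 0, 0]},
  ],
)

```text
t: 19.3
eef_pos: [0.5245, 0.3092, 0.0362]
tcp_rot: [180.0, -0.0, 101.5]
force: [0.6, -0.4, -0.0]
grip_width: 0.085
grip_force: 0.0
```

Emit:
arm_command(
  steps=[
    {"grip": -1, "offset": [0, 0, 0], "delta_rot": [0, 0, 0]},
    {"grip": -1, "offset": [0, 0, -0.1], "delta_rot": [0, 0, 0]},
    {"grip": -1, "offset": [0, 0, -0.3], "delta_rot": [0, 0, 0]},
    {"grip": -1, "offset": [0, 0, -0.5], "delta_rot": [0, 0, 0]},
    {"grip": -1, "offset": [0, 0, -0.7], "delta_rot": [0, 0, 0]},
  ],
)

```text
t: 19.92
eef_pos: [0.5246, 0.3091, 0.1794]
tcp_rot: [179.9, -0.1, 101.5]
force: [-0.0, 0.1, -0.7]
grip_width: 0.0853
grip_force: 0.0
```

Run:
```python
from h import *
m=ctrl.camera_model("wrist");w=ctrl.grab_frame("wrist");t=ctrl.grab_frame("top");s=ctrl.grab_frame("scene")
o=np.zeros((600,800,3),np.uint8);o[:480,:420]=w[:,110:530]
o[:390,430:790]=cv2.resize(s[140:270,400:520],None,fx=3,fy=3)
o[400:600,430:600]=cv2.resize(t[215:315,285:370],None,fx=2,fy=2)
cv2.imwrite("pics/c9.png",o);print(ctrl.get_state()["grip_width"],ctrl.get_state()["t"])
import pickle;cv2.imwrite("pics/w9.png",w);pickle.dump(m,open("w9.pkl","wb"))
```

```text
0.08532744213500974 20.075
```

View pics/c9.png

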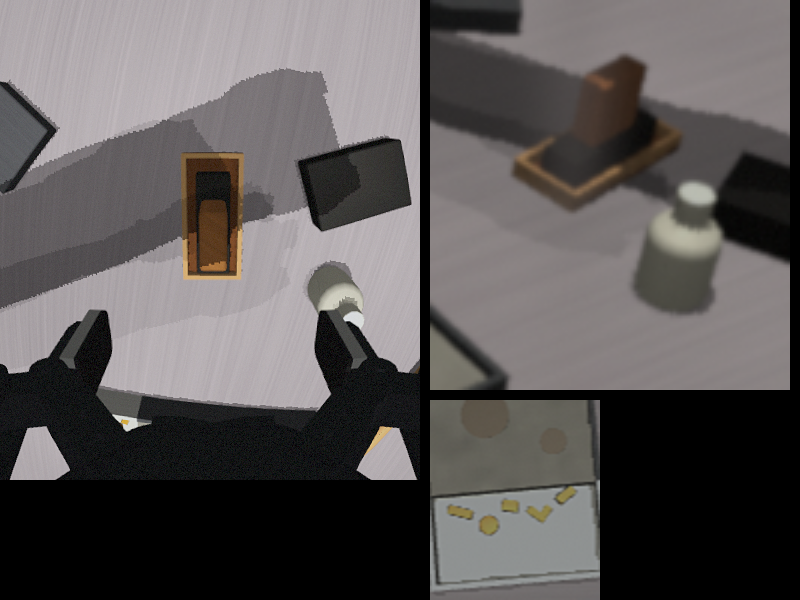

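The picture shows the scraper upright inside the cradle rim, the bottle standing and all five offcuts in the tray. A last numeric check of its centring along the cradle.

Run:
```python
from h import *
import pickle
m=pickle.load(open("w9.pkl","rb"));A=R.from_euler("xyz",[180,0,101.5],degrees=True);o=[.5246,.3091,.1794]
f=lambda uv,z:np.round(A.inv().apply(plane("wrist",uv,z,m)-o)*1000,1)[:,:2]
print("rim far/near",f([(322,152.5),(322,279.5)],.014),"sides",f([(291.5,200),(353.5,200)],.014));print("foot far",f([(306,171.5),(340,171.5)],.027))
```

```text
rim far/near [[ 59.8  -0. ]
 [-52.8  -0.1]] sides [[ 19.8 -25.8]
 [ 19.8  26.5]]
foot far [[ 45.4 -12.7]
 [ 45.4  14.3]]
```

```bash
python3 -c "
from bench import ctrl
print(ctrl.hand_in())"
```

```text
the job is handed in; nothing more can be done
None
```

The job is handed in (no verdict was returned): all five offcuts are in the catch tray, the ring is unmoved, the scraper stands upright in its cradle centred to about 1 mm, the bottle is standing, and nothing went near the jar, which I did not re-check at the end.

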